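# Refit a drive carrier over its locating pins

## Task

Pull the blue drive carrier out from under the little desk shelf by its end flange until its middle grip is well clear in front of the shelf, and let go of it there, flat on the table. Then take it by the middle grip and fit it in the open computer case: flange end under the dark hood, slid along until both holes drop over the two brass pins and the plate lies flat and fully home on the case floor, then let go. Leave the meter, the spare drive and the cup where they are.

Things in the scene. Friction and masses are not known exactly. Their poses are not given: they have to be found in the camera images.
- carrier_grip (a point): Loose blue drive carrier: plate 200 x 110 x 6 mm (x, y, z), 0.25 to 0.5 kg, flat on the table, this part hidden under the shelf at the start. Point: over the plate's centre, 36 mm above its underside, in its upright grip, a lug 36 long (x), 12 thick (y), top 50 mm above the underside. Around it a fixed dark drive 90 x 66 mm, top 13 mm above the underside. It balances at the grip. x points away from the flange.
- carrier_holes (a point): Point midway between the carrier's two through holes, on the plate's upper face, 68 mm in +x from the grip. The holes, 12 mm diameter, lie 38 mm to either side of it along y. The plate is 6 mm thick.
- carrier_flange (a point): The carrier's end flange, an upright blue lip 10 mm thick (x), 50 mm wide (y), its top 46 mm above the plate's underside. Point: its middle, 34 mm above the underside, 95 mm in -x from the grip. 52 mm of bare plate lie between flange and dark drive. It sticks out of the shelf at the start.
- shelf_front (a point): Small fixed wooden desk shelf: board 200 deep x 250 wide x 10 mm, underside 55 and top 65 mm above the table, on two 14 mm side panels. Point: on the table under the middle of the board's front edge; x points in under the shelf, z up. At the start the flange stands about 59 to 73 mm in front of this edge.
- bay_home (a point): Nominal place of the fitted carrier's plate centre, on the floor of the fixed open computer case (floor 8 mm above the table). x points away from the hood, z up; the fitted carrier's x lies along this x. The true home is up to 12 mm either way along x (see pin_slots), exact along y; it must be found by touch or sight.
- hood_edge (a point): Middle of the open edge of the case's dark hood, at its underside, 66 mm above the case floor. The hood reaches from here 57 mm in -x, is 146 mm wide and 3 mm thick, with a side cheek 70 mm either side of the middle. Same axes as bay_home and 68 mm in -x from it. The flange belongs under it.
- pin_slots (a point): Point on the case floor midway between the nominal places of two fixed brass pins, 68 mm in +x from bay_home, same axes. Pins: 9 mm diameter, 12 mm high, top 2.5 mm tapered to 6 mm diameter, 38 mm either side along y. They stand in adjustable slots: both together up to 12 mm off this point along x, either way.
- case_floor (a point): Middle of the case floor, 300 x 290 mm, same axes as bay_home and 25 mm in +x from it. Walls all round 66 mm above the table, the +x one 45 mm. From here, a power supply box fills x = -10 to 130, y = -140 to -84 mm, 50 mm above the floor; a cooler 50 x 45 mm, 29 mm high, is at x = -25, y = 113 mm.
- drive_center (a point): Centre of a loose bare hard drive, 102 x 147 x 26 mm, lying on top of the desk shelf. Bystander.
- cup_center (a point): Centre of a loose white cup, 72 mm across the rim, 90 mm high, standing on top of the desk shelf. Bystander.
- meter_center (a point): Centre of a loose red multimeter, 70 x 140 x 36 mm, lying on the table between the shelf and the case. Bystander.

How it is judged:
By the outcome, as a careful person would: the job done as asked, in the order asked, and still so for the second after the job is handed in, with the robot touching nothing.
It also fails if it takes over 72 s, if anything falls off the work surface, if the arm or the gripper's body presses on something with over 40 N, if the wrist force passes 120 N, or if a joint passes its speed limit or range.

## Robot

A 6-joint arm with a two-finger parallel gripper is mounted at the origin on the work surface. World frame = base frame: x ahead of the robot, y to its left, z up, the work surface at z = 0. Lengths are in m, angles in rad, forces in N, time in s.
With the tool pointing down it reaches from about 0.425 to 0.95 m from the base axis. Payload 3.5 kg.
Tool frame: the origin (TCP) lies midway between the tips of the shut fingers; the grasp point (between the pads) lies 19 mm behind it (ctrl.pinch_z is the distance from the TCP to the grasp point, in m); z points along the fingers, y is the line along which they close (so a half turn about z gives the same grasp; the last joint's range is limited). The gripper opens to 85 mm and grips with 20 to 120 N. Pads are 22 mm wide; open, the fingers measure 114 mm over their backs; the gripper's body (76 mm by 85 mm) begins 54 mm behind the grasp point. The pads swing forward as they close: fully open they stand 13 mm farther back than shut.
Start: joints at [1.031, 0.286, 1.577, -0, 1.279, -0.15], TCP at [0.256, 0.624, 0.207] pointing down, gripper open.
Joint ranges: [-2.77, 2.77], [-0.9, 2.22], [0.21, 2.48], [-1.53, 4.67], [0.24, 2.81], [-2.84, 2.84]. Speed limits (rad/s): [2.79, 2.79, 3.14, 3.14, 3.14, 3.14].

## Interface

Orientations are given as a unit quaternion [x, y, z, w].
In Python, from plant import get_state, viewer, sign_off, ctrl gives the robot as it stands. The module is installed in compiled form; this text tells all that it offers.
- The arm moves only by the shell command python3 -m handwheel 'ROWS' [FORCE]. ROWS is JSON, a list that holds one entry, the list of rows, each a list of 5 numbers: the finger opening in m, from 0 to 0.0854, then the shift along the tool's x, y, z in m, then the turn about the tool's z in degrees. In form: [[[claw, x, y, z, spin], ...]]. A call has 1 to 12 rows; each row shifts and turns the commanded pose from where the row before left it, along the tool's axes as they then stand; what a row does not reach is not made up. A row lasts 1/12 s, in which the tool goes at most 41.7 mm and 7.16 degrees, less where a joint would pass 70% of its speed; a pose out of reach is approached as far as the arm can. A call is refused whole if a number of a shift passes 0.0417 or a number of a turn 7.16, either way. A call with a gripper value outside its range is refused whole. The fingers move at their own pace and stop on an object; FORCE is the grip in N (left out, the last holds). Time passes only in rows, so rows that do not move let the fingers close. It gives the time, the measured TCP pose, the force, the opening and the grip force at its end, in the units of the state.
- get_state(): the state, without advancing time (a new reading comes with each control period).
- viewer.read_camera(name): name is "scene" or "top" or "wrist"; returns the picture (400x640x3 uint8, blue, green, red); there is no depth.
- viewer.camera_params(name): a dict with "fov_y" (degrees; the focal length in pixels is half the picture's height over the tangent of half this angle, whatever the lens; pixels are square), "cx", "cy" (the principal point, pixels), "k1" (the pictures are not rectified: a ray, as slopes to the right and down, at radius r is drawn at 1 + k1 r^2 times it, then the intrinsics apply), "xyz" and "attitude" of the camera in the world; the wrist camera has in their place "hand_eye" (4x4, takes a point from camera to tool coordinates, whose origin is the TCP and whose axes are the flange's). Camera axes: x right, y up, looking along -z (the intrinsics and any distortion apply to the point x, -y, -z); pixel columns grow to the right and rows downward; lengths in m; the calibration is good to about 2 mm. A picture is of the moment at which its call begins: read the wrist's pose just before it. camera_params takes no time and is no camera call.
- sign_off(): hands the job in; it is judged then, once.
Trained networks look in the newest picture that a camera, given by its name, has taken for a name from the list of things; names that differ only in an ending like _2 or _b are one class to them, and where a whole thing is asked for, a point or a joint stands for the part that bears it (a point fixed in the world has none). Each returns a list of dicts, best first, with "confidence" (0 to 1); they miss things now and then, are a little off and sometimes report something else, mostly with a low value. They report only what shows in the picture. A call takes as long as a camera call.
- viewer.look_for(camera, name): "extent" ([left, top, width, height] as shares, 0 to 1, of the picture: columns of its width, rows of its height, round what is visible of it).
- viewer.outline_of(camera, name): "mask" (400x640 bool, what is visible of it) and "extent" ([left, top, width, height] as shares, 0 to 1, of the picture: columns of its width, rows of its height, round what is visible of it).
- viewer.pinpoint(camera, name): "xy" ([column, row] as shares, 0 to 1, of the picture: columns of its width, rows of its height: a listed point, or the origin of a listed thing).
The state is a dict: "time": time; "qpos": joint angles; "dq": joint speeds; "joint_efforts": joint torques, N m; "eef_pos": TCP position; "tcp_rot": TCP orientation; "contact_force": force on the tool from outside, world axes, zero at the start; "wrist_torque": the same for the moment, N m; "opening": opening from 0.0 (shut) to 1.0 (fully open); "finger_force": force on a finger pad.
Only numpy, scipy, OpenCV 4.12 (cv2) and the standard library are available. Lean on these libraries where they do the work, as an engineer would, in place of code of your own. Each camera call takes 0.05 s, during which the arm holds its last target. There are 200 camera calls.

## Working session

There is one attempt and no reset: what is moved stays moved. The work goes in short steps, Python scripts to look and compute and a shell command to move; the robot and the scene stay as the last step left them, time stands still between calls to the robot, and variables do not carry over. Pictures are saved under pics/ and viewed, at most 10 in all, crops included, and the job is handed in when it is done.

```bash
mkdir -p pics; cat > h.py <<'E'
import numpy as np, cv2
from scipy.spatial.transform import Rotation as R
from plant import get_state, viewer, sign_off, ctrl
def cam(name, st=None):
    p=viewer.camera_params(name)
    if 'hand_eye' in p:
        st=st or get_state()
        T=np.eye(4);T[:3,:3]=R.from_quat(st['tcp_rot']).as_matrix();T[:3,3]=st['eef_pos']
        M=T@np.array(p['hand_eye']); return p,M[:3,3],M[:3,:3]
    a=np.array(p['attitude'],float)
    A=a if a.shape==(3,3) else R.from_quat(a).as_matrix()
    return p,np.array(p['xyz']),A
def ray(name,xy,st=None):
    p,o,A=cam(name,st); f=200/np.tan(np.radians(p['fov_y'])/2)
    d=np.array([(xy[0]*640-p['cx'])/f,(xy[1]*400-p['cy'])/f]); u=d.copy()
    for _ in range(20): u=d/(1+p['k1']*(u@u))
    v=A@np.array([u[0],-u[1],-1]); return o,v
def onz(name,xy,z,st=None):
    o,v=ray(name,xy,st); return o+v*(z-o[2])/v[2]
def proj(name,P,st=None):
    p,o,A=cam(name,st); f=200/np.tan(np.radians(p['fov_y'])/2)
    c=A.T@(np.array(P)-o); u=np.array([c[0],-c[1]])/-c[2]; u=u*(1+p['k1']*(u@u))
    return u*f+[p['cx'],p['cy']]
def pp(name,thing,z,st=None):
    r=viewer.pinpoint(name,thing)
    return [(round(q['confidence'],2),np.round(np.array(q['xy'])*[640,400]).tolist(),np.round(onz(name,q['xy'],z,st),4).tolist()) for q in r[:2]]
def snap(name,fn):
    im=viewer.read_camera(name); cv2.imwrite('pics/'+fn,im); return im
E
cat > a.py <<'E'
from h import *
st=get_state(); print(st, ctrl.pinch_z)
for c in ['top','scene','wrist']:
    print(c,{k:np.round(v,3).tolist() for k,v in viewer.camera_params(c).items()})
ims=[snap(c,c+'0.png') for c in ['top','scene','wrist']]
for n,z in [('carrier_flange',.034),('carrier_grip',.036),('carrier_holes',.006),('shelf_front',0),('bay_home',.008),('hood_edge',.074),('pin_slots',.008),('case_floor',.008),('drive_center',.078),('cup_center',.11),('meter_center',.018)]:
    for c in ['top','scene','wrist']: print(n,c,pp(c,n,z))
E
python3 a.py
```

```text
{'time': 0.0, 'qpos': array([ 1.03100183e+00,  2.87185304e-01,  1.57819405e+00,  2.67276332e-05,
        1.27861935e+00, -1.49975208e-01]), 'dq': array([-3.39439713e-04, -1.61668960e-04, -2.16561936e-03, -8.37499821e-04,
        9.60161062e-05,  8.35309437e-04]), 'joint_efforts': array([ 6.21341533e-04, -4.05970287e+01, -2.92630434e+01, -1.26542632e-04,
        5.71301833e-03, -1.24736036e-05]), 'eef_pos': array([0.25608771, 0.62375064, 0.20572494]), 'tcp_rot': array([ 1.93681541e-01,  9.81063715e-01, -1.12785839e-03, -4.18767949e-04]), 'contact_force': array([-0.07828929,  0.31978653, -0.17181486]), 'wrist_torque': array([-0.00741076,  0.00472438, -0.05501821]), 'finger_force': 0.0, 'opening': 1.0000113201668637} 0.0187
top {'fov_y': 46.172, 'cx': 318.295, 'cy': 195.513, 'k1': -0.137, 'xyz': [0.415, 0.015, 1.145], 'attitude': [-0.056, 0.035, 0.714, -0.697]}
scene {'fov_y': 54.954, 'cx': 316.463, 'cy': 200.753, 'k1': -0.05, 'xyz': [0.856, -0.434, 0.947], 'attitude': [0.278, 0.083, 0.291, 0.912]}
wrist {'fov_y': 59.008, 'cx': 316.178, 'cy': 196.377, 'k1': -0.041, 'hand_eye': [[-0.001,
[... 1056 characters left out ...]
323, 0.008])]
pin_slots wrist []
case_floor top [(0.6, [240.0, 175.0], [0.619, 0.2408, 0.008])]
case_floor scene [(0.79, [373.0, 185.0], [0.6088, 0.2281, 0.008])]
case_floor wrist []
drive_center top [(0.89, [463.0, 129.0], [0.7035, -0.2986, 0.078])]
drive_center scene [(0.68, [292.0, 346.0], [0.7033, -0.2977, 0.078]), (0.58, [374.0, 188.0], [0.6324, 0.1718, 0.078])]
drive_center wrist []
cup_center top [(0.8, [412.0, 118.0], [0.7232, -0.1743, 0.11])]
cup_center scene [(0.83, [331.0, 304.0], [0.7261, -0.1808, 0.11])]
cup_center wrist []
meter_center top [(0.68, [337.0, 266.0], [0.3915, 0.0068, 0.018])]
meter_center scene [(0.71, [270.0, 197.0], [0.3878, 0.0086, 0.018])]
meter_center wrist []
```

View pics/top0.png

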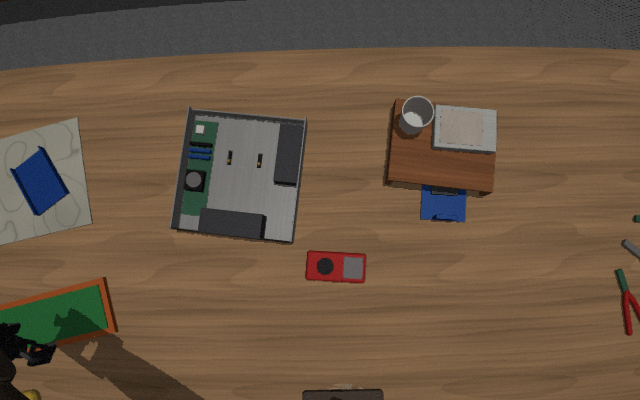

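View pics/scene0.png

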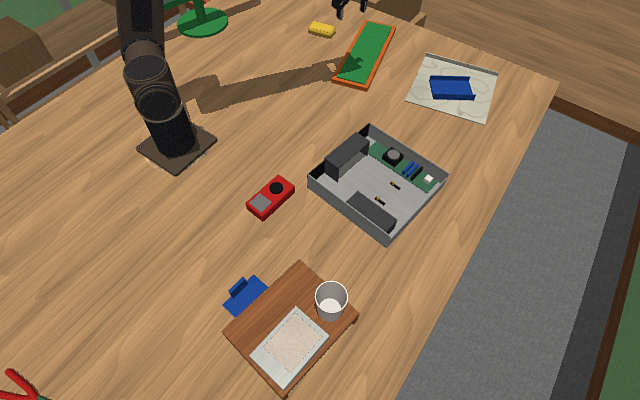

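```bash
cat >> h.py <<'E'
def go(P,st=None,ydir=None):
    "tool-frame shift to world P (mm) and spin (deg) to bring tool y along ydir (mod 180)"
    st=st or get_state(); M=R.from_quat(st['tcp_rot']).as_matrix()
    s=M.T@(np.array(P)-st['eef_pos']); a=None
    if ydir is not None:
        d=M.T@np.append(np.array(ydir,float)[:2],0); a=np.degrees(np.arctan2(-d[0],d[1])); a=(a+90)%180-90
    return np.round(s*1000,1).tolist(), a
E
python3 - <<'E'
from h import *
viewer.read_camera('top')
for n,z in [('carrier_flange',.006),('shelf_front',.065),('meter_center',.036),('case_floor',.07)]:
    for r in viewer.outline_of('top',n)[:1]:
        m=r['mask'].astype(np.uint8); c=max(cv2.findContours(m,0,2)[0],key=cv2.contourArea)
        b=cv2.boxPoints(cv2.minAreaRect(c)); print(n,r['confidence'],m.sum(),[np.round(onz('top',q/[640,400],z)[:2],3).tolist() for q in b])
# shelf front edge by eye, pins by eye
for q in [(387,186),(492,193)]: print('shelf',onz('top',np.array(q)/[640,400],.065)[:2])
for q in [(229.5,157),(260,160.5)]: print('pin top',onz('top',np.array(q)/[640,400],.019)[:2])
for q in [(395,185),(380,200)]: print('pin scene',onz('scene',np.array(q)/[640,400],.017)[:2])
print(go([.58,.24,.24]), go([.47,-.254,.24]))
E
```

```text
carrier_flange 0.83 1469 [[0.502, -0.195], [0.584, -0.208], [0.57, -0.321], [0.488, -0.308]]
shelf_front 0.9 4962 [[0.58, -0.106], [0.783, -0.138], [0.748, -0.399], [0.544, -0.359]]
meter_center 0.83 1710 [[0.36, 0.079], [0.429, 0.074], [0.42, -0.064], [0.35, -0.058]]
shelf [ 0.57351997 -0.11468312]
shelf [ 0.55098908 -0.36149181]
pin top [0.66279716 0.26463137]
pin top [0.65162132 0.18842439]
pin scene [0.66381492 0.26150741]
pin scene [0.65427245 0.1879512 ]
([-445.3, -232.6, -32.9], None) ([-531.3, -731.3, -32.9], None)
```

```bash
python3 -m handwheel '[[[0.05,-0.034,-0.018,-0.0025,0],[0.05,-0.034,-0.018,-0.0025,0],[0.05,-0.034,-0.018,-0.0025,0],[0.05,-0.034,-0.018,-0.0025,0],[0.05,-0.034,-0.018,-0.0025,0],[0.05,-0.034,-0.018,-0.0025,0],[0.05,-0.034,-0.018,-0.0025,0],[0.05,-0.034,-0.018,-0.0025,0],[0.05,-0.034,-0.018,-0.0025,0],[0.05,-0.034,-0.018,-0.0025,0],[0.05,-0.034,-0.018,-0.0025,0],[0.05,0,0,0,0]]]'
python3 - <<'E'
from h import *
st=get_state(); snap('wrist','case.png')
for n,z in [('bay_home',.008),('hood_edge',.074),('pin_slots',.008),('case_floor',.008)]: print(n,pp('wrist',n,z,st))
print(st['eef_pos'],go([.47,-.254,.24]))
E
```

```text
time: 3.05
eef_pos: [0.5314, 0.2941, 0.2355]
tcp_rot: [0.197, 0.98, -0.001, 0.002]
contact_force: [-0.7, 0.5, -0.1]
opening: 0.586
finger_force: 0.0
bay_home [(0.81, [293.0, 221.0], [0.5911, 0.2398, 0.008])]
hood_edge [(0.92, [271.0, 181.0], [0.525, 0.2496, 0.074])]
pin_slots [(0.9, [308.0, 270.0], [0.6573, 0.2307, 0.008])]
case_floor [(0.9, [298.0, 242.0], [0.6178, 0.2344, 0.008])]
[0.53141645 0.29412202 0.23545913] ([-157.7, -534.0, -5.6], None)
```

View pics/case.png

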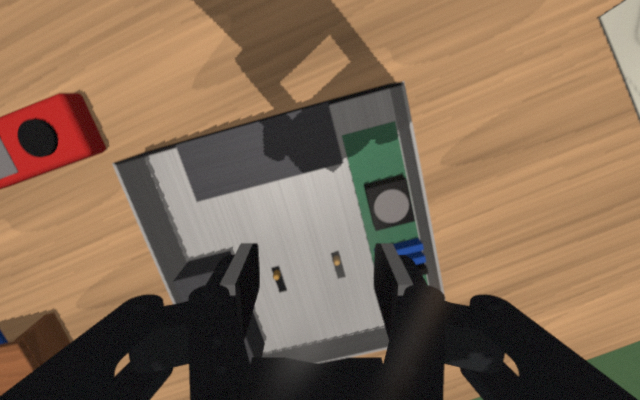

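```bash
python3 - <<'E'
from h import *
im=cv2.imread('pics/case.png'); st=get_state()
b=im.astype(int); m=((b[...,2]-b[...,0]>50)&(b[...,2]>110)).astype(np.uint8); m[:240]=0;m[300:]=0;m[:,:255]=0;m[:,365:]=0
n,l,s,c=cv2.connectedComponentsWithStats(m)
for i in range(1,n):
    if s[i,4]>5: print(s[i],c[i],onz('wrist',(c[i]+.5)/[640,400],.016,st))
cv2.imwrite('pics/pins.png',cv2.resize(im[235:305,240:380],None,fx=5,fy=5,interpolation=cv2.INTER_CUBIC))
E
python3 -m handwheel '[[[0.05,-0.010,-0.039,0,0],[0.05,-0.010,-0.039,0,0],[0.05,-0.010,-0.039,0,0],[0.05,-0.010,-0.039,0,0],[0.05,-0.010,-0.039,0,0],[0.05,-0.010,-0.039,0,0],[0.05,-0.010,-0.039,0,0],[0.05,-0.010,-0.039,0,0],[0.05,-0.010,-0.039,0,0],[0.05,-0.010,-0.039,0,0],[0.05,-0.010,-0.039,0,0],[0.05,-0.010,-0.039,0,0]]]'
```

```text
[334 260   6   6  27] [336.48148148 262.11111111] [0.651607   0.27592066 0.016     ]
[273 275   6   5  25] [275.76 276.8 ] [0.64196074 0.20010339 0.016     ]
time: 4.3
eef_pos: [0.46, -0.1796, 0.2349]
tcp_rot: [0.192, 0.981, 0.0, 0.0]
contact_force: [0.7, -0.0, 0.8]
opening: 0.588
finger_force: 0.0
```

View pics/pins.png

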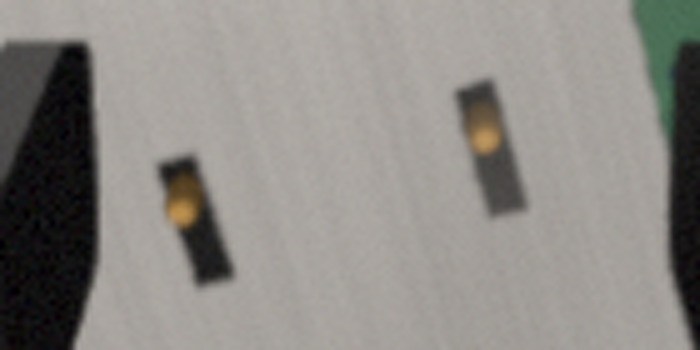

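```bash
python3 - <<'E'
from h import *
st=get_state(); im=snap('wrist','fl.png')
for n,z in [('carrier_flange',.034),('shelf_front',0)]: print(n,pp('wrist',n,z,st))
r=viewer.outline_of('wrist','carrier_flange')
for q in r[:1]:
    m=q['mask'].astype(np.uint8); c=max(cv2.findContours(m,0,2)[0],key=cv2.contourArea)
    ap=cv2.boxPoints(cv2.minAreaRect(c)); print(q['confidence'],m.sum(),np.round(ap),[np.round(onz('wrist',x/[640,400],.006,st)[:2],3).tolist() for x in ap])
E
```

```text
carrier_flange [(0.55, [265.0, 220.0], [0.4986, -0.2567, 0.034])]
shelf_front []
0.93 6183 [[226. 222.]
 [314. 195.]
 [337. 273.]
 [249. 299.]] [[0.491, -0.308], [0.5, -0.198], [0.604, -0.21], [0.597, -0.328]]
```

View pics/fl.png

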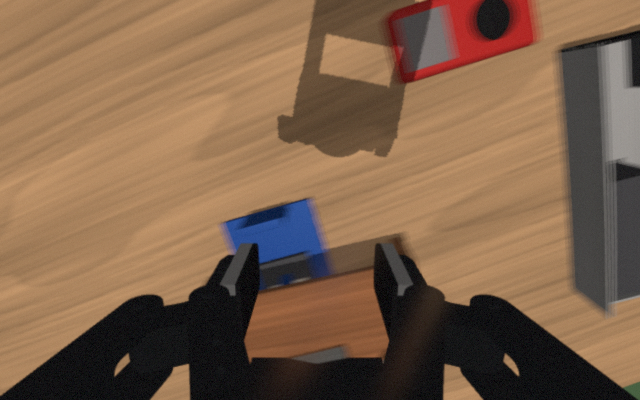

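```bash
python3 -c "
from h import *
print(get_state()['eef_pos'],go([.499,-.255,.15],ydir=[.9925,-.122]))"
python3 -m handwheel '[[[0.05,0,0,0,7.1],[0.05,0,0,0,7.1],[0.05,0,0,0,7.1],[0.05,0,0,0,7.1],[0.05,0,0,0,7.1],[0.05,0,0,0,7.1],[0.05,0,0,0,7.1],[0.05,0,0,0,7.1],[0.05,0,0,0,7.1],[0.05,0,0,0,7.1],[0.05,0,0,0,4],[0.05,0,0,0,0]]]'
python3 -c "
from h import *
print(get_state()['eef_pos'],go([.499,-.255,.15],ydir=[.9925,-.122]))"
```

```text
[ 0.46030401 -0.17900876  0.23449833] ([-64.7, -55.6, 84.4], np.float64(74.63588316926223))
time: 5.5
eef_pos: [0.4608, -0.1768, 0.2345]
tcp_rot: [0.75, 0.661, 0.0, -0.0]
contact_force: [0.3, 0.1, -0.3]
opening: 0.59
finger_force: 0.0
[ 0.46083533 -0.17684017  0.23454256] ([-72.8, 47.6, 84.5], np.float64(-0.16407411630133595))
```

```bash

python3 -m handwheel '[[[0.05,-0.018,0.012,0.021,0],[0.05,-0.018,0.012,0.021,0],[0.05,-0.018,0.012,0.021,0],[0.05,-0.018,0.012,0.021,0],[0.05,0,0,0,0],[0.05,0,0,0,0]]]'
python3 - <<'E'
from h import *
st=get_state(); im=snap('wrist','fl2.png')
for n,z in [('carrier_flange',.034),('shelf_front',0)]: print(n,pp('wrist',n,z,st))
print(st['eef_pos'],pp('top','carrier_flange',.034),pp('scene','carrier_flange',.034))
E
```

```text
time: 6.0
eef_pos: [0.4984, -0.2553, 0.1487]
tcp_rot: [0.75, 0.661, -0.0, -0.002]
contact_force: [0.6, 0.9, 0.2]
opening: 0.59
finger_force: 0.0
carrier_flange [(0.64, [318.0, 182.0], [0.5006, -0.2538, 0.034])]
shelf_front []
[ 0.49843403 -0.25526128  0.14870108] [] [(0.74, [235.0, 285.0], [0.4928, -0.256, 0.034])]
```

View pics/fl2.png

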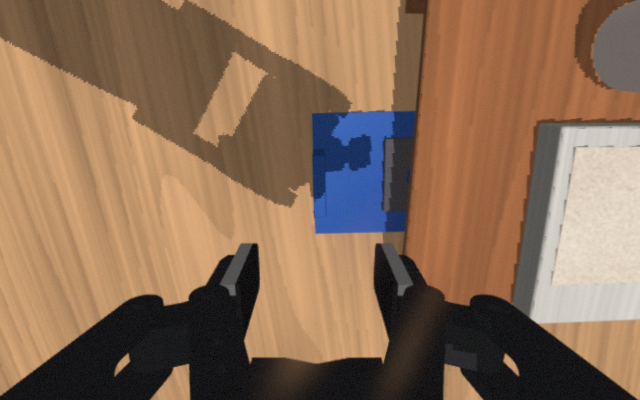

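```bash

python3 -m handwheel '[[[0.05,-0.001,0.001,0.033,0],[0.05,0,0.001,0.033,0],[0.05,0,0,0.033,0],[0.05,0,0,0.02,0],[0.05,0,0,0.012,0],[0.05,0,0,0,0],[0,0,0,0,0],[0,0,0,0,0],[0,0,0,0,0],[0,0,0,0,0],[0,0,0,0,0],[0,0,0,0,0]]]' 40
```

```text
time: 7.25
eef_pos: [0.5015, -0.2591, 0.0219]
tcp_rot: [0.751, 0.661, 0.0, 0.001]
contact_force: [-2.1, 1.2, 6.5]
opening: -0.002
finger_force: 3.4
```

```bash
python3 - <<'E'
from h import *
a=snap('wrist','w3.png'); b=snap('scene','s3.png')
cv2.imwrite('pics/c3.png',np.hstack([a[90:390,150:550],cv2.resize(b[230:330,180:310],(390,300))]))
E
```

```text
(no output)
```

View pics/c3.png

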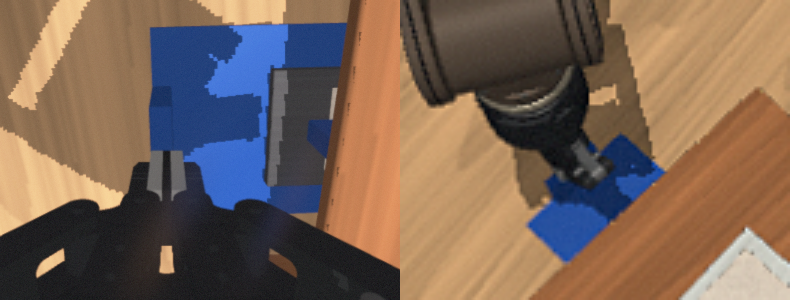

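```bash
python3 - <<'E'
from h import *
st=get_state(); M=R.from_quat(st['tcp_rot']).as_matrix()
print(st['eef_pos'],st['contact_force'])
def t(c,r,z): P=onz('wrist',np.array([c+150,r+90])/[640,400],z,st); return np.round(P,4), np.round(1000*(M.T@(P-st['eef_pos'])),1)
print('plate far',t(150,27,.006)); print('plate near edge',t(290,212,.006))
print('fl far top',t(160,88,.046),t(160,107,.046)); print('fl near top',t(160,150,.046))
s2=dict(st); s2['eef_pos']=np.array([.49843,-.25526,.1487]); s2['tcp_rot']=np.array([.75,.661,0,-.002])
for c,r in [(320,150),(322,218)]: print('fl2',onz('wrist',np.array([c,r])/[640,400],.046,s2), onz('wrist',np.array([c,r])/[640,400],.006,s2))
for c,r in [(313,112),(316,232)]: print('plate fl2',onz('wrist',np.array([c,r])/[640,400],.006,s2))
E
```

```text
[ 0.50148913 -0.25911014  0.0218859 ] [-2.89088751 -0.08643143  7.47749048]
plate far (array([ 0.5021, -0.1994,  0.006 ]), array([59.4, -7.1, 15.8]))
plate near edge (array([ 0.57 , -0.317,  0.006]), array([-48.7,  75.3,  16.1]))
fl far top (array([ 0.5047, -0.2224,  0.046 ]), array([ 36.8,  -1.4, -24.2])) (array([ 0.5036, -0.2306,  0.046 ]), array([ 28.5,  -1.5, -24.2]))
fl near top (array([ 0.501 , -0.2501,  0.046 ]), array([  8.8,  -1.6, -24.1]))
fl2 [ 0.50594401 -0.22634465  0.046     ] [ 0.50551809 -0.2322623   0.006     ]
fl2 [ 0.50073274 -0.28143673  0.046     ] [ 0.49953734 -0.29548923  0.006     ]
plate fl2 [ 0.50360171 -0.19900007  0.006     ]
plate fl2 [ 0.49223084 -0.30864084  0.006     ]
```

```bash
python3 - <<'E'
from h import *
a=cv2.imread('pics/w3.png');b=cv2.imread('pics/s3.png')
o=np.hstack([cv2.resize(a[160:310,260:400],(560,600)),cv2.resize(b[270:300,222:246],(240,300)).repeat(2,0)])
cv2.imwrite('pics/z3.png',np.clip(o.astype(float)*1.8,0,255).astype(np.uint8))
E
```

```text
(no output)
```

View pics/z3.png

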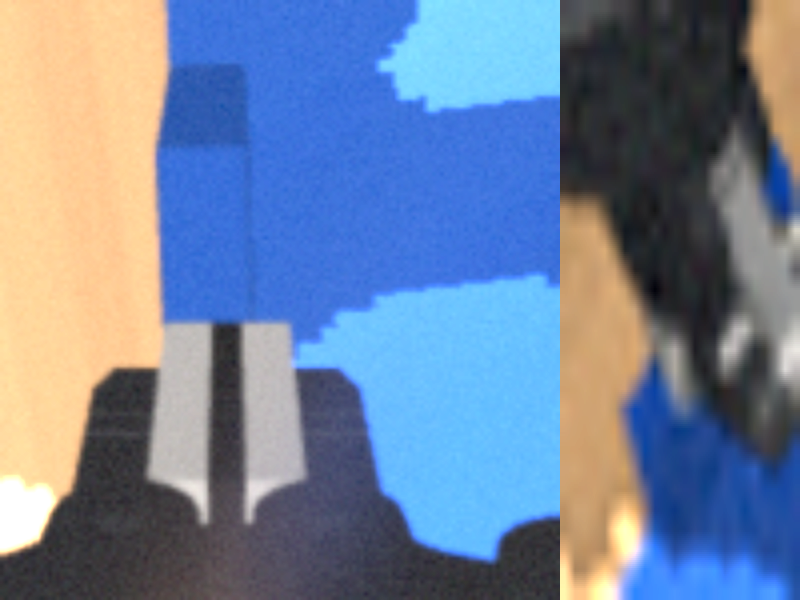

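The closed fingers appear to sit on top of the flange: the tips end at zoomed row 322, level with the flange's top face, and they are fully shut. I'll open, go deeper in small steps while watching the force, and close again.

```bash

python3 -m handwheel '[[[0.05,0,0,0,0],[0.05,0,0,0,0],[0.05,0,0,0,0],[0.05,0,0,0,0],[0.05,0.003,0,0.005,0],[0.05,0,0,0.004,0],[0.05,0,0,0.003,0],[0.05,0,0,0,0]]]' 40
python3 -m handwheel '[[[0,0,0,0,0],[0,0,0,0,0],[0,0,0,0,0],[0,0,0,0,0],[0,0,0,0,0]]]' 40
python3 - <<'E'
from h import *
st=get_state(); p,o,A=cam('wrist'); print(viewer.camera_params('wrist')['hand_eye'],proj('wrist',st['eef_pos']))
a=snap('wrist','w4.png'); b=snap('scene','s4.png')
print(pp('wrist','carrier_flange',.034,st))
E
```

```text
time: 8.02
eef_pos: [0.5, -0.2544, 0.0061]
tcp_rot: [0.751, 0.66, -0.0, -0.001]
contact_force: [-0.3, 0.0, -0.5]
opening: 0.584
finger_force: 0.0
time: 8.43
eef_pos: [0.5012, -0.2554, 0.0079]
tcp_rot: [0.751, 0.66, 0.0, 0.0]
contact_force: [0.4, -0.0, -0.1]
opening: 0.104
finger_force: 40.4
[[-5.85759144e-04  9.60988235e-01  2.76588629e-01  7.01984900e-02]
 [ 9.99999792e-01  6.37916202e-04 -9.85974848e-05  1.14082103e-03]
 [-2.71191391e-04  2.76588514e-01 -9.60988408e-01 -1.68014508e-01]
 [ 0.00000000e+00  0.00000000e+00  0.00000000e+00  1.00000000e+00]] [313.94178563 237.36842848]
[(0.57, [315.0, 258.0], [0.502, -0.2541, 0.034])]
```

```bash

python3 -m handwheel '[[[0,0,-0.006,0,0],[0,0,-0.012,0,0],[0,0,-0.014,0,0],[0,0,-0.014,0,0],[0,0,-0.014,0,0],[0,0,-0.014,0,0],[0,0,-0.014,0,0],[0,0,-0.014,0,0],[0,0,-0.014,0,0],[0,0,-0.008,0,0],[0,0,0,0,0],[0,0,0,0,0]]]' 60
python3 - <<'E'
from h import *
st=get_state(); snap('wrist','w5.png'); snap('top','t5.png')
print(pp('wrist','carrier_flange',.034,st),pp('wrist','carrier_grip',.036,st),pp('wrist','carrier_holes',.006,st))
print(pp('top','carrier_grip',.036),pp('scene','carrier_grip',.036),pp('top','carrier_holes',.006),pp('scene','carrier_holes',.006))
E
```

```text
time: 9.58
eef_pos: [0.3766, -0.2393, 0.0079]
tcp_rot: [0.751, 0.661, -0.001, -0.002]
contact_force: [-7.3, 0.2, 7.0]
opening: 0.097
finger_force: 62.2
[(0.8, [313.0, 259.0], [0.3764, -0.2388, 0.034])] [(0.97, [534.0, 259.0], [0.4734, -0.2507, 0.036])] [(0.76, [624.0, 238.0], [0.5407, -0.2621, 0.006])]
[(0.96, [445.0, 226.0], [0.4787, -0.252, 0.036])] [(0.89, [263.0, 312.0], [0.5925, -0.2692, 0.036])] [(0.6, [445.0, 202.0], [0.5386, -0.2628, 0.006])] [(0.27, [386.0, 188.0], [0.6466, 0.2437, 0.006])]
```

```bash

python3 -m handwheel '[[[0,0,-0.005,0,0],[0,0,-0.005,0,0],[0,0,0,0,0],[0,0,0,0,0],[0.05,0,0,0,0],[0.05,0,0,0,0],[0.05,0,0,0,0],[0.05,0,0,-0.02,0],[0.05,0,0,-0.035,0],[0.05,0,0.02,-0.035,0],[0.05,0,0.03,-0.02,0],[0.05,0,0.03,0,0]]]' 40
python3 -m handwheel '[[[0.05,0,0,0,-7.1],[0.05,0,0,0,-7.1],[0.05,0,0,0,-7.1],[0.05,0,0,0,-7.1],[0.05,0,0,0,-7.1],[0.05,0,0,0,-7.1],[0.05,0,0,0,-7.1],[0.05,0,0,0,-7.1],[0.05,0,0,0,-7.1],[0.05,0,0,0,-7.1],[0.05,0,0,0,-7.1],[0.05,0,0,0,-7.1]]]'
python3 -m handwheel '[[[0.05,0,0,0,-4.8],[0.05,0,0,0,0],[0.05,0,0,0,0]]]'
python3 - <<'E'
from h import *
st=get_state(); snap('wrist','w6.png'); snap('top','t6.png'); snap('scene','s6.png')
for n,z in [('carrier_flange',.034),('carrier_grip',.036),('carrier_holes',.006)]:
    print(n,pp('wrist',n,z,st),pp('top',n,z),pp('scene',n,z))
E
```

```text
time: 11.03
eef_pos: [0.4509, -0.2506, 0.1234]
tcp_rot: [0.751, 0.66, 0.001, 0.005]
contact_force: [0.2, -1.2, 0.9]
opening: 0.583
finger_force: 0.0
time: 12.03
eef_pos: [0.4469, -0.2478, 0.1169]
tcp_rot: [0.103, 0.995, 0.0, -0.001]
contact_force: [0.6, -0.9, -0.2]
opening: 0.588
finger_force: 0.0
time: 12.28
eef_pos: [0.4471, -0.248, 0.1171]
tcp_rot: [0.065, 0.998, 0.0, -0.001]
contact_force: [-0.9, 0.1, -0.0]
opening: 0.585
finger_force: 0.0
carrier_flange [(0.89, [313.0, 82.0], [0.3697, -0.2397, 0.034])] [(0.67, [439.0, 270.0], [0.3756, -0.2333, 0.034])] [(0.75, [207.0, 254.0], [0.3747, -0.2342, 0.034])]
carrier_grip [(0.85, [315.0, 212.0], [0.4618, -0.2509, 0.036])] [(0.6, [447.0, 232.0], [0.4651, -0.2561, 0.036])] [(0.59, [247.0, 298.0], [0.5392, -0.2642, 0.036]), (0.57, [225.0, 276.0], [0.4552, -0.2535, 0.036])]
carrier_holes [(0.8, [316.0, 278.0], [0.5329, -0.259, 0.006])] [(0.71, [445.0, 210.0], [0.5202, -0.2626, 0.006])] [(0.86, [247.0, 302.0], [0.5356, -0.2661, 0.006])]
```

```bash
python3 -c "
from h import *
print(go([.4625,-.2505,.010]))"
python3 -m handwheel '[[[0.05,-0.008,0,0.02,0],[0.05,-0.007,0,0.03,0],[0.05,0,0,0.025,0],[0.05,0,0,0.015,0],[0.05,0,0,0.012,0],[0.05,0,0,0.005,0],[0.05,0,0,0,0]]]' 80
```

```text
([-15.2, -0.3, 107.6], None)
time: 13.47
eef_pos: [0.4617, -0.2498, 0.0096]
tcp_rot: [0.064, 0.998, 0.001, -0.001]
contact_force: [-0.2, 0.4, -0.4]
opening: 0.586
finger_force: 0.0
```

```bash

python3 -m handwheel '[[[0,0,0,0,0],[0,0,0,0,0],[0,0,0,0,0],[0,0,0,0,0],[0,0,0,0,0],[0,0,0,-0.004,0],[0,0.010,0,0,0],[0,0.012,0,0,0],[0,0.012,0,-0.006,0],[0,0,0,-0.02,0],[0,0,0,-0.02,0],[0,0,0,0,0]]]' 80
python3 - <<'E'
from h import *
st=get_state(); snap('wrist','w7.png'); snap('top','t7.png'); snap('scene','s7.png')
dz=st['eef_pos'][2]-.0096
M=R.from_quat(st['tcp_rot']).as_matrix()
for n,z in [('carrier_flange',.034),('carrier_grip',.036),('carrier_holes',.006)]:
    w=pp('wrist',n,z+dz,st); print(n,w,[np.round(1000*M.T@(np.array(q[2])-st['eef_pos']),1) for q in w],pp('top',n,z+dz),pp('scene',n,z+dz))
E
```

```text
time: 14.47
eef_pos: [0.4295, -0.2473, 0.0635]
tcp_rot: [0.064, 0.998, -0.002, 0.002]
contact_force: [1.2, -0.7, -3.0]
opening: 0.109
finger_force: 79.3
carrier_flange [(0.57, [314.0, 23.0], [0.335, -0.2359, 0.0879])] [array([ 95.1,  -0.8, -24.9])] [] [(0.7, [191.0, 236.0], [0.3355, -0.2342, 0.0879])]
carrier_grip [(0.85, [317.0, 257.0], [0.429, -0.247, 0.0899])] [array([  0.5,   0.2, -26.4])] [(0.8, [451.0, 248.0], [0.4258, -0.2512, 0.0899])] [(0.98, [210.0, 257.0], [0.4151, -0.2487, 0.0899])]
carrier_holes [(0.78, [315.0, 344.0], [0.4983, -0.257, 0.0599])] [array([-69.4,  -0.8,   3.9])] [(0.91, [449.0, 220.0], [0.4901, -0.2561, 0.0599])] [(0.64, [236.0, 282.0], [0.4985, -0.2538, 0.0599])]
```

View pics/w7.png

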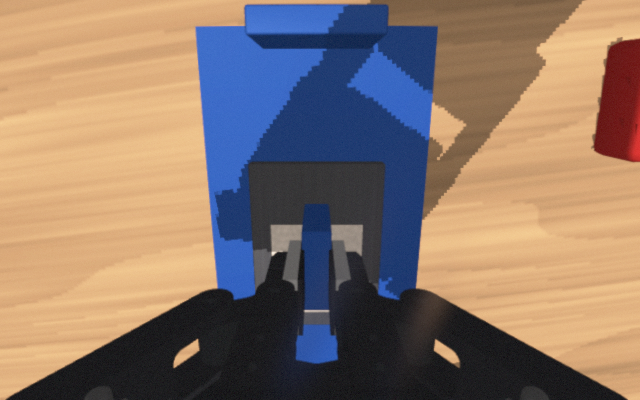

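```bash
python3 - <<'E'
from h import *
from scipy.optimize import least_squares
s2=dict(get_state()); s2['eef_pos']=np.array([.53141645,.29412202,.23545913]); q=np.array([.197,.98,-.001,.002]); s2['tcp_rot']=q/np.linalg.norm(q)
def brass(fn,x0,x1,y0,y1):
    b=cv2.imread('pics/'+fn).astype(int); w=np.clip(b[...,2]-b[...,0]-25,0,None)*1.0; k=np.zeros_like(w);k[y0:y1,x0:x1]=w[y0:y1,x0:x1]
    n,l,s,c=cv2.connectedComponentsWithStats((k>10).astype(np.uint8)); o=[]
    for i in range(1,n):
        ys,xs=np.where(l==i); ww=k[ys,xs]; o.append((len(xs),(xs*ww).sum()/ww.sum()+.5,(ys*ww).sum()/ww.sum()+.5))
    return sorted(o,reverse=True)[:3]
print(brass('top0.png',220,270,145,175),brass('t7.png',220,270,145,175))
print(brass('scene0.png',372,402,178,208),brass('s7.png',372,402,178,208))
print(brass('case.png',265,345,255,290))
for z in (.016,.018,.02):
  for nm,fn,box in [('top','top0.png',(220,270,145,175)),('scene','scene0.png',(372,402,178,208)),('wrist','case.png',(265,345,255,290))]:
    P=[onz(nm,np.array(x[1:])/[640,400],z,s2)[:2] for x in brass(fn,*box)[:2]]; P=np.array(P)
    print(z,nm,np.round(P,4).tolist(),'mid',np.round(P.mean(0),4),'d',np.linalg.norm(P[0]-P[1]))
E
```

```text
[(9, np.float64(258.69565217391306), np.float64(163.66459627329192)), (9, np.float64(228.56474820143885), np.float64(160.51438848920864))] [(10, np.float64(258.68302387267903), np.float64(163.72546419098143)), (9, np.float64(228.5632911392405), np.float64(160.5253164556962))]
[(11, np.float64(393.27733598409543), np.float64(183.08846918489067)), (11, np.float64(377.8320158102767), np.float64(198.11264822134387))] [(12, np.float64(393.31508078994614), np.float64(183.0745062836625)), (12, np.float64(377.8286467486819), np.float64(198.1731107205624))]
[(59, np.float64(276.53192848020433), np.float64(276.2879948914432)), (44, np.float64(336.9216560509554), np.float64(262.356050955414))]
0.016 top [[0.6444, 0.1921], [0.6546, 0.2676]] mid [0.6495 0.2299] d 0.07612814301339485
0.016 scene [[0.6559, 0.2655], [0.6455, 0.1907]] mid [0.6507 0.2281] d 0.07551951508854297
0.016 wrist [[0.6467, 0.1927], [0.6578, 0.2679]] mid [0.6523 0.2303] d 0.07608590332871418
0.018 top [[0.644, 0.1918], [0.6542, 0.2671]] mid [0.6491 0.2295] d 0.07599326456581193
0.018 scene [[0.6563, 0.264], [0.646, 0.1894]] mid [0.6512 0.2267] d 0.07535733663668746
0.018 wrist [[0.6458, 0.1933], [0.6568, 0.2682]] mid [0.6513 0.2308] d 0.07569287261832595
0.02 top [[0.6436, 0.1915], [0.6538, 0.2667]] mid [0.6487 0.2291] d 0.07585838611822905
0.02 scene [[0.6568, 0.2625], [0.6464, 0.188]] mid [0.6516 0.2252] d 0.07519515818483179
0.02 wrist [[0.6449, 0.194], [0.6558, 0.2685]] mid [0.6503 0.2312] d 0.07529984190793775
```

```bash
python3 -m handwheel '[[[0,0,0,-0.03,0],[0,0,0,-0.035,0.5],[0,0,0,-0.015,0],[0,0,0,0,0]]]' 80
python3 -c "
from h import *
print(get_state()['eef_pos'],go([.640,.2306,.14],ydir=[.1357,.9907]))"
```

```text
time: 15.4
eef_pos: [0.4313, -0.2482, 0.1457]
tcp_rot: [0.068, 0.998, -0.003, 0.004]
contact_force: [0.5, 0.4, -2.2]
opening: 0.113
finger_force: 79.3
[ 0.43132808 -0.2482013   0.14569622] ([-141.5, 502.8, 4.1], np.float64(-0.021177189507966432))
```

```bash
python3 -m handwheel '[[[0,-0.005,0.018,0,0],[0,-0.0105,0.037,0,0],[0,-0.0105,0.037,0,0],[0,-0.0105,0.037,0,0],[0,-0.0105,0.037,0,0],[0,-0.0105,0.037,0,0],[0,-0.0105,0.037,0,0],[0,-0.0105,0.037,0,0],[0,-0.0105,0.037,0,0],[0,-0.0105,0.037,0,0],[0,-0.0105,0.037,0,0],[0,-0.0105,0.037,0,0]]]' 80
python3 -m handwheel '[[[0,-0.0105,0.037,0,0],[0,-0.010,0.037,0,0],[0,0,0,0,0],[0,0,0,0,0]]]'
python3 -c "
from h import *
print(get_state()['eef_pos'],go([.640,.2306,.05],ydir=[.1357,.9907]))"
```

```text
time: 16.4
eef_pos: [0.6051, 0.1606, 0.138]
tcp_rot: [0.068, 0.998, -0.0, -0.002]
contact_force: [0.9, -0.3, -2.1]
opening: 0.117
finger_force: 79.3
time: 16.73
eef_pos: [0.6352, 0.2311, 0.1374]
tcp_rot: [0.067, 0.998, -0.001, -0.002]
contact_force: [-0.6, 0.2, -3.3]
opening: 0.113
finger_force: 79.4
[0.63523261 0.23107169 0.13742298] ([-5.1, 0.3, 87.4], np.float64(0.15386691315605106))
```

```bash
python3 -m handwheel '[[[0,-0.003,0,0.02,0],[0,-0.003,0,0.025,0],[0,0,0,0.02,0],[0,0,0,0.01,0],[0,0,0,0,0],[0,0,0,0,0]]]' 80
python3 - <<'E'
from h import *
st=get_state(); snap('wrist','w8.png'); snap('top','t8.png'); snap('scene','s8.png')
M=R.from_quat(st['tcp_rot']).as_matrix(); u=st['eef_pos'][2]-.0096
print(st['eef_pos'],go([.640,.2306,.0326]))
for n,z in [('carrier_flange',.034+u),('carrier_holes',.006+u),('hood_edge',.074)]:
    w=pp('wrist',n,z,st); print(n,w,[np.round(1000*M.T@(np.array(q[2])-st['eef_pos']),1) for q in w],pp('top',n,z),pp('scene',n,z))
E
```

```text
time: 17.23
eef_pos: [0.6414, 0.2275, 0.0646]
tcp_rot: [0.069, 0.998, -0.0, -0.001]
contact_force: [0.5, 0.4, -2.6]
opening: 0.115
finger_force: 79.3
[0.6414269  0.22753584 0.06455946] ([4.0, 1.6, 35.2], None)
carrier_flange [(0.87, [316.0, 22.0], [0.547, 0.2404, 0.089])] [array([ 95.4,  -0.2, -24.2])] [(0.81, [230.0, 196.0], [0.5551, 0.2473, 0.089])] [(0.55, [361.0, 155.0], [0.5465, 0.2452, 0.089])]
carrier_holes [(0.82, [315.0, 342.0], [0.7083, 0.2173, 0.061])] [array([-67.7,  -1. ,   3.4])] [(0.6, [245.0, 133.0], [0.71, 0.2183, 0.061])] [(0.85, [405.0, 194.0], [0.7107, 0.2159, 0.061])]
hood_edge [] [] [] [(0.92, [355.0, 159.0], [0.5327, 0.2344, 0.074])]
```

View pics/w8.png

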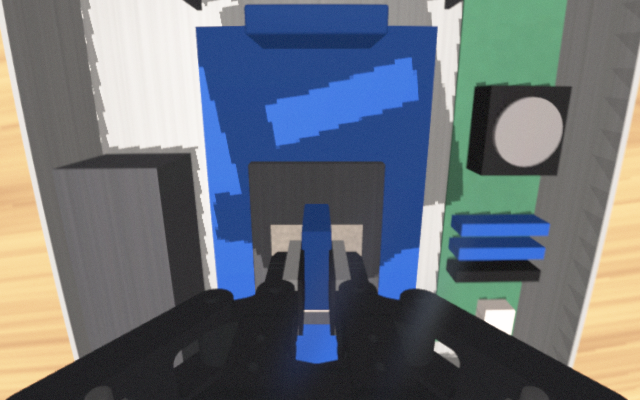

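```bash
python3 -m handwheel '[[[0,0,0.0015,0.010,0],[0,0,0,0.012,0],[0,0,0,0.008,0],[0,0,0,0.002,0],[0,0,0,0,0],[0,0,0,0,0]]]' 80
python3 - <<'E'
from h import *
st=get_state()
print(st['eef_pos'],go([.5826,.2385,.0326],ydir=[.1357,.9907]))
E
```

```text
time: 18.33
eef_pos: [0.6419, 0.2298, 0.0325]
tcp_rot: [0.068, 0.998, -0.0, -0.001]
contact_force: [0.2, 0.2, -3.7]
opening: 0.113
finger_force: 79.4
[0.6419239  0.22980485 0.03250489] ([60.0, 0.5, -0.0], np.float64(-0.03394081914515823))
```

```bash
python3 -m handwheel '[[[0,0.008,0,0,0],[0,0.012,0,0,0],[0,0.012,0,0,0],[0,0.012,0,0,0],[0,0.008,0,0,0],[0,0.005,0,0,0],[0,0.003,0,0,0],[0,0,0,0,0],[0,0,0,0,0]]]' 80
python3 - <<'E'
from h import *
st=get_state(); snap('wrist','w9.png'); snap('top','t9.png'); snap('scene','s9.png')
print(st['eef_pos'],st['contact_force'],go([.5826,.2385,.0176],ydir=[.1357,.9907]))
u=st['eef_pos'][2]-.0096
for n,z in [('carrier_holes',.006+u)]:
    print(n,pp('wrist',n,z,st),pp('top',n,z),pp('scene',n,z))
# dark/brass hole look in top & scene around expected hole pixels
for nm in ('top','scene'):
    im=cv2.imread('pics/%s9.png'%nm[0])
    for P in ([.645,.192],[.655,.2675]):
        q=proj(nm,[*P,.027]).astype(int); print(nm,q); 
        sub=im[q[1]-4:q[1]+5,q[0]-4:q[0]+5].astype(int); print((sub[...,0]-sub[...,2]))
E
```

```text
time: 19.08
eef_pos: [0.5834, 0.2381, 0.0338]
tcp_rot: [0.068, 0.998, 0.0, 0.0]
contact_force: [-0.1, 0.4, -3.3]
opening: 0.113
finger_force: 79.4
[0.58340233 0.23809645 0.03383046] [-0.10702692  0.42064379 -3.34316468] ([1.1, 0.4, 16.2], np.float64(-0.052525457091675776))
carrier_holes [(0.57, [313.0, 344.0], [0.6522, 0.2266, 0.0302])] [(0.73, [244.0, 163.0], [0.6432, 0.2262, 0.0302])] [(0.61, [388.0, 190.0], [0.6583, 0.2234, 0.0302])]
top [258 162]
[[ 88  86  87  84  87  85  88  88  85]
 [ 87  87  84  90  86  85  86  86  86]
 [ 89  87  91  77  59  55  79  87  85]
 [ 87  85  74  30  18   9  36  80  85]
 [ 88  86  45 -33 -78 -60   2  67  90]
 [ 88  86  48 -67 -87 -77 -21  66  86]
 [ 90  90  76 -35 -76 -62  21  84  88]
 [ 87  87  86  71  34  63  82  87  84]
 [ 86  85  87  89  85  86  87  90  87]]
top [227 159]
[[-17 -13 -14 -20 -15 -12 -11 -14 -18]
 [-19 -17 -17 -18 -18 -14  -7 -17 -18]
 [-19 -17 -16 -16 -16 -11  -4 -13 -19]
 [-18 -18 -14 -17 -16 -16  -4 -15 -15]
 [-17 -19 -16 -16 -15 -16  -5 -13 -14]
 [-20 -19 -15 -19 -15 -15  -8 -14 -15]
 [-19 -17 -17 -16 -17 -18  -9 -14 -15]
 [-18 
[... 270 characters left out ...]
 125  122]
 [ 125  127   67   43   46   64  108  125  121]
 [ 123  125   12  -82 -101    2   90  128  124]
 [ 123  130   74 -100  -99   40  121  124  120]
 [ 128  135  125   61   64  116  130  124  119]
 [ 102  134  131  134  135  128  124  122  123]]
scene [393 180]
[[ 125  127  123  129  129  100   31   -2  -18]
 [ 129  122  126  122  127  129  111   65   14]
 [ 134  125  123  123  129  124  131  126   86]
 [ 134  123  122  104  100  103  114  134  129]
 [ 125  125  115   33   26   46   88  122  127]
 [ 123  127  108  -32 -134  -64   47  124  127]
 [ 122  125  126   70  -29  -27  102  130  125]
 [ 125  120  129  132  104   85  126  125  122]
 [ 123  122  123  122  130  130  125  122  122]]
```

```bash
python3 -m handwheel '[[[0,0.001,0,0.002,0],[0,0,0,0.003,0],[0,0,0,0.003,0],[0,0,0,0.002,0],[0,0,0,0.002,0],[0,0,0,0,0]]]' 80
```

```text
time: 19.88
eef_pos: [0.5821, 0.2383, 0.0212]
tcp_rot: [0.068, 0.998, 0.0, 0.0]
contact_force: [1.5, 1.1, -3.5]
opening: 0.112
finger_force: 79.4
```

```bash
python3 -m handwheel '[[[0,0,0,0.002,0],[0,0,0,0.0015,0],[0,0,0,0.001,0],[0,0,0,0,0],[0,0,0,0,0]]]' 80
```

```text
time: 20.3
eef_pos: [0.5823, 0.2384, 0.0203]
tcp_rot: [0.068, 0.998, -0.0, -0.0]
contact_force: [-5.8, -1.5, 10.4]
opening: 0.109
finger_force: 81.2
```

```bash
python3 -m handwheel '[[[0,0.001,0,0,0],[0,0.0005,0,0.001,0],[0,0,0,0,0],[0,0,0,0,0]]]' 80
```

```text
time: 20.63
eef_pos: [0.5825, 0.2384, 0.0203]
tcp_rot: [0.068, 0.998, -0.0, 0.001]
contact_force: [-3.1, -2.6, 11.7]
opening: 0.113
finger_force: 81.4
```

```bash
for i in 1 2 3; do python3 -m handwheel '[[[0,0,0,0,0]]]' 80 | egrep 'eef|contact'; done; python3 -m handwheel '[[[0,0,0,0.001,0],[0,0,0,0.001,0],[0,0,0,0,0]]]' 80| egrep 'eef|contact'; for i in 1 2 3; do python3 -m handwheel '[[[0,0,0,0,0]]]' 80 | egrep 'eef|contact'; done
```

```text
eef_pos: [0.5824, 0.2384, 0.0203]
contact_force: [-3.3, -1.4, 11.7]
eef_pos: [0.5825, 0.2383, 0.0203]
contact_force: [-3.9, -2.0, 11.6]
eef_pos: [0.5824, 0.2384, 0.0203]
contact_force: [-4.2, -1.8, 12.1]
eef_pos: [0.5824, 0.2384, 0.0203]
contact_force: [-8.0, -3.9, 21.3]
eef_pos: [0.5824, 0.2384, 0.0203]
contact_force: [-7.8, -4.1, 20.4]
eef_pos: [0.5824, 0.2383, 0.0203]
contact_force: [-8.0, -3.7, 20.2]
eef_pos: [0.5824, 0.2384, 0.0203]
contact_force: [-7.9, -3.7, 21.6]
```

```bash
python3 -m handwheel '[[[0,-0.001,0,-0.002,0],[0,0,0,-0.001,0],[0.03,0,0,0,0],[0.03,0,0,0,0],[0.03,0,0,0,0],[0.03,0,0,-0.01,0],[0.03,0,0,-0.02,0],[0.03,0,0,-0.03,0],[0.03,0,0,-0.04,0],[0.03,0,0,-0.04,0],[0.03,0,0,0,0],[0.03,0,0,0,0]]]' 40
python3 - <<'E'
from h import *
st=get_state(); snap('wrist','w10.png'); snap('top','t10.png'); snap('scene','s10.png')
for n,z in [('carrier_flange',.042),('carrier_grip',.044),('carrier_holes',.014)]:
    print(n,pp('wrist',n,z,st),pp('top',n,z),pp('scene',n,z))
# plate edge fits: compare blue outline corners with predicted fitted pose
h=np.array([.5826,.2385]); e=np.array([.9907,-.1357]); f=np.array([.1357,.9907])
for nm in ('top','scene','wrist'):
    r=viewer.outline_of(nm,'carrier_grip')[:1]
    if not r: print(nm,'none'); continue
    m=r[0]['mask'].astype(np.uint8); im=cv2.imread('pics/%s10.png'%nm[0])
    for z in (.014,.02,.026):
        k=np.zeros_like(m); c=np.array([proj(nm,[*(h+a*e+b*f),z],st) for a,b in [(100,55),(100,-55),(-60,-55),(-60,55)] for a,b in [(a/1000,b/1000)]])
        cv2.fillPoly(k,[np.round(c).astype(int)],1); print(nm,z,round(r[0]['confidence'],2),'IoU',round((k&m).sum()/(k|m).sum(),3))
b=cv2.imread('pics/s10.png').astype(int); print((b[...,0]-b[...,2])[174:204,370:400:1][::2,::2])
E
```

```text
time: 22.38
eef_pos: [0.584, 0.2389, 0.1621]
tcp_rot: [0.068, 0.998, 0.001, 0.004]
contact_force: [0.2, -0.2, -0.1]
opening: 0.35
finger_force: 0.0
carrier_flange [] [] [(0.71, [345.0, 157.0], [0.4935, 0.2454, 0.042])]
carrier_grip [(0.93, [316.0, 177.0], [0.5813, 0.2391, 0.044])] [(0.66, [242.0, 188.0], [0.5811, 0.2278, 0.044])] [(0.91, [367.0, 173.0], [0.58, 0.2323, 0.044])]
carrier_holes [(0.71, [315.0, 244.0], [0.6543, 0.2282, 0.014])] [(0.79, [244.0, 164.0], [0.6456, 0.2302, 0.014])] [(0.67, [386.0, 192.0], [0.6543, 0.2271, 0.014])]
top 0.014 0.89 IoU 0.575
top 0.02 0.89 IoU 0.567
top 0.026 0.89 IoU 0.551
scene 0.014 0.93 IoU 0.824
scene 0.02 0.93 IoU 0.795
scene 0.026 0.93 IoU 0.764
wrist 0.014 0.66 IoU 0.888
wrist 0.02 0.66 IoU 0.865
wrist 0.026 0.66 IoU 0.836
[[  64   69   20   -9    6   96  126  121  121   17  -13   -8   -8   -9
    -7]
 [  63   68  -39  -39  -20    0   38  133  121  128   67  -21   -9   -9
    -8]
 [  67   68  -24  -34  -33  -32    1    8  112  127  126  110   16  -14
   -10]
 [  36  -16  -34  -32  -33  -33  -38    1  -12  129  122  142  144   68
   -20]
 [
[... 178 characters left out ...]
0    4   -6  114  126  123  122  120  127  126  120
   120]
 [   3  -12  -26    4  -11  120  123  119  118  117  121  117  117  119
   119]
 [ -15   -1    2  -12  123  123  117  120  118  120  118  121  119  119
   128]
 [ 121    5   -8  118  122  124  124  121  122  118  121  116  118  127
    45]
 [ 122  126  112  121  120  118  119  121  118  120  122  120  128   45
   -13]
 [ 121  123  122   80  -37  129  119  119  121  117  122  126   45  -14
    -7]
 [ 131  120  128  -73 -107  136  119  119  120  121  126   52  -14   -7
    -6]
 [   9  125  127  105   83  123  118  122  123  131   51  -14   -7   -9
    -7]
 [  -3   -4   77  132  122  122  122  120  127   50  -15   -7   -6   -6
    -7]]
```

```bash
python3 -m handwheel '[[[0,0,0,0.03,0],[0,0,0,0.03,0],[0,0,0,0.03,0],[0,0,0,0.02,0],[0,0,0,0.01,0],[0,0,0,0,0],[0,0,0,0,0]]]' 40; for i in 1 2 3 4; do python3 -m handwheel '[[[0,0,0,0.002,0],[0,0,0,0.001,0],[0,0,0,0,0]]]' | egrep 'eef|contact'; done
```

```text
time: 23.72
eef_pos: [0.582, 0.2384, 0.0375]
tcp_rot: [0.068, 0.998, 0.0, 0.0]
contact_force: [1.0, -0.3, -0.5]
opening: 0.002
finger_force: 0.0
eef_pos: [0.5818, 0.2384, 0.0346]
contact_force: [0.2, 0.7, -1.0]
eef_pos: [0.5821, 0.2384, 0.0339]
contact_force: [-3.9, -1.6, 10.4]
eef_pos: [0.5821, 0.2385, 0.0338]
contact_force: [-10.7, -3.5, 23.2]
eef_pos: [0.5821, 0.2385, 0.0337]
contact_force: [-16.2, -5.8, 35.6]
```

```bash
python3 -m handwheel '[[[0,0,0,-0.01,0],[0,0,0,-0.03,0],[0,0,0,-0.04,0],[0,0,0,-0.04,0],[0,0,0,-0.03,0],[0,0,0,0,0],[0,0,0,0,0],[0,0,0,0,0]]]' 40
python3 - <<'E'
from h import *
st=get_state(); snap('wrist','w11.png'); snap('scene','s11.png'); snap('top','t11.png')
print([(n,pp('wrist',n,z,st),pp('scene',n,z)) for n,z in [('carrier_grip',.044),('carrier_holes',.014)]])
print([(n,pp('top',n,z)) for n,z in [('meter_center',.018),('cup_center',.11),('drive_center',.078)]])
print(sign_off())
E
```

```text
time: 25.38
eef_pos: [0.5809, 0.2382, 0.1744]
tcp_rot: [0.068, 0.998, -0.0, -0.001]
contact_force: [-1.1, -0.5, -0.7]
opening: -0.001
finger_force: 0.0
[('carrier_grip', [(0.92, [316.0, 179.0], [0.5824, 0.238, 0.044])], [(0.96, [371.0, 171.0], [0.5852, 0.2453, 0.044])]), ('carrier_holes', [(0.57, [315.0, 242.0], [0.6533, 0.2269, 0.014])], [(0.83, [386.0, 194.0], [0.6568, 0.2207, 0.014])])]
[('meter_center', [(0.71, [335.0, 265.0], [0.3927, 0.0115, 0.018])]), ('cup_center', [(0.9, [412.0, 116.0], [0.7279, -0.1747, 0.11]), (0.31, [241.0, 189.0], [0.5693, 0.2187, 0.11])]), ('drive_center', [(0.9, [462.0, 128.0], [0.7044, -0.2966, 0.078]), (0.6, [245.0, 158.0], [0.6453, 0.214, 0.078])])]
the job is handed in; nothing more can be done
None
```

I pulled the carrier out, fitted it in the case with both holes over the pins, let go and handed the job in at about 25 s; a push on the grip found it at full-home height, and the meter, drive and cup show within camera error of their starting places.

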